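# Slide the tester tray home between the stoneware jars

### The arm

A 6-joint arm with a two-finger parallel gripper is mounted at the origin on the work surface. World frame = base frame: x ahead of the robot, y to its left, z up, the work surface at z = 0. Lengths are in m, angles in degrees, forces in N, time in s.
With the tool pointing down it reaches from about 0.35 to 0.925 m from the base axis. Payload 6.4 kg.
Tool frame: the origin (TCP) lies on the centre line of the jaws, within the pads' length; the fingertips stand 17 mm ahead of it and the grasp point (between the pads) lies 2 mm behind it; x points along the fingers, z is the direction in which the jaws open and shut, and the axes are right-handed (so a half turn about x gives the same grasp; the last joint's range is limited). The gripper opens to 94 mm and grips with 3 to 60 N. Pads are 16 mm wide; open, the fingers measure 119 mm over their backs; the gripper's body (75 mm by 177 mm) begins 78 mm behind the grasp point.
Start: joints at [-79.876, 14.043, 89.255, -0, 76.702, -9.975], TCP at [0.223, -0.61, 0.222] pointing down, gripper open.
Joint ranges: [-179.41, 179.41], [-58.25, 129.5], [7.25, 145.43], [-54.29, 234.29], [11.92, 165.04], [-157.13, 157.13]. Speed limits (degrees/s): [147.25, 147.25, 180, 180, 180, 180].

### API

Orientations are given as [roll, pitch, yaw] about the fixed x, y, z axes, in that order (R = Rz(yaw) Ry(pitch) Rx(roll)).
In Python, from workcell import ctrl gives the robot as it stands. The module is installed in compiled form; this text tells all that it offers.
- The arm moves only by the shell command python3 -m pendant 'ROWS' [FORCE]. ROWS is JSON, a list of rows, each a list of 7 numbers: the shift along the tool's x, y, z in mm, then the turn, a rotation vector about the tool's x, y, z in degrees, then the opening, from 0 (shut) to 1 (fully open). A call has 1 to 10 rows; each row shifts and turns the pose as measured when the row begins, along the tool's axes as they then stand; what a row does not reach is not made up. A row lasts 1/12 s, in which the tool goes at most 41.7 mm and 7.16 degrees, less where a joint would pass 70% of its speed; a pose out of reach is approached as far as the arm can. A call is refused whole if a number of a shift passes 41.7 or a number of a turn 7.16, either way. A call with a gripper value outside its range is refused whole. The fingers move at their own pace and stop on an object; FORCE is the grip in N (left out, the last holds). Time passes only in rows, so rows that do not move let the fingers close. It gives the time, the measured TCP pose, the force and the opening at its end, in the units of the state.
- ctrl.get_obs(): the state, without advancing time (a new reading comes with each control period).
- ctrl.camera(name): name is "side" or "top"; returns a dict with "color" (400x640x3 uint8, red, green, blue), "fx", "fy", "cx", "cy" (pixels), "D" ([k1, k2, p1, p2, k3] as OpenCV has them; the pictures are not rectified), "R" (3x3) and "t" (3): a world point X has camera coordinates R X + t. Camera axes: x right, y down, z forward; pixel columns grow to the right and rows downward; lengths in m; the calibration is good to about 2 mm. A picture is of the moment at which its call begins. There is no depth.
- ctrl.finish_job(): hands the job in, once; it reports no verdict.
The state is a dict: "t": time; "joint_pos": joint angles; "qvel": joint speeds; "tau": joint torques, N m; "tcp_pos": TCP position; "eef_rot": TCP orientation; "ft_force": force on the tool from outside, world axes, zero at the start; "wrist_torque": the same for the moment, N m; "width": opening from 0.0 (shut) to 1.0 (fully open).
Only numpy, scipy, OpenCV 4.12 (cv2) and the standard library are available. Lean on these libraries where they do the work, as an engineer would, in place of code of your own. Each camera call takes 0.05 s, during which the arm holds its last target.

### The job

Push the white wooden tester tray lengthwise through the gap between the two stoneware jars until its far end rests square against the dark stop rail on the green mat behind them. Push it only from behind and beside with the fingers, flat on the counter all the way: never grip it, straddle it, press on it from above or lift it. Do not shove hard against the jars or the rail, and leave the other goods where they stand.

Things in the scene. Friction and masses are not known exactly. Their poses are not given: they have to be found in the camera images.
- tray: Loose white-painted wooden tester tray, a solid block 64 mm wide (own x), 100 mm long (own y), 22 mm high, corners rounded to 12 mm, about 0.2 kg; six coloured pots fixed in its top stand up 14 mm more. Origin: centre of its underside. Starts on the robot's left of the jars, up to 0.4 rad askew and out of line with the gap. Slides on the counter at 0.5 to 3 N. Either end may lead.
- display: Fixed display (jars, mat, rail); place and angle vary. Origin on the counter, mid-gap between two round lidded stoneware jars, 76 mm across, 64 mm tall: blue centred at own x = -72 mm, green at +72 mm, own y = 0; the gap is 68 mm wide. The tray comes from the own +y side and travels along own -y, roughly to the robot's right.
- home (a point): Where the tray's origin lies when it is fully home: on the counter at display own x = 0, y = -115 mm. It is on a flat green mat, 98 mm wide (x), own y = -53 to -165 mm, which is only a colour on the counter: no step is felt. Axes as the display's.
- rail (a point): Middle of the top edge of the stop rail's near face, 20 mm above the counter, at display own x = 0, y = -165 mm. The rail is fixed dark wood, rigid, 150 mm long along own x, 16 mm thick, 20 mm high, square to the direction of travel.
- cream_jar: Bystander, loose: white cream jar, 64 mm across, 45 mm tall; origin at the centre of its underside. Leave alone.
- balm_tin: Bystander, loose: low round pale metal tin, 60 mm across, 30 mm tall; origin at the centre of its underside. Leave alone.
- soap: Bystander, loose: brown cardboard box of soap 55 x 85 x 30 mm (own x, y, z); origin at the centre of its underside. Leave alone.
- lotion: Bystander, loose: white lotion bottle with black cap, 60 mm across, 150 mm tall; origin at the centre of its underside. Leave alone.
- amber: Bystander, loose: amber glass bottle with black cap, 44 mm across, 90 mm tall; origin at the centre of its underside. Leave alone.
- mug: Bystander, loose: blue stoneware mug, 80 mm across and 85 mm tall, its handle on its own +y side; origin at the centre of its underside. Leave alone.

How it is judged (in metres and radians):
On the way:
1. the tray's middle passes between the two jars, pointing through the gap (x of tray in the frame of display between -0.012 and 0.012 m and y of tray in the frame of display between -0.02 and 0.02 m and angle between the y axis of tray and the y axis of display, either way round below 0.25 rad and height (world z) of tray below 0.006 m), for 0.05 s.
At the end, for the whole second after the job is handed in: The tray lies flat and at rest with its far end within 7 mm of the stop rail, its middle within 18 mm of the mat's centre line, and turned less than 0.10 rad from square (y of tray in the frame of display between -0.12 and -0.108 m and x of tray in the frame of display between -0.018 and 0.018 m and angle between the y axis of tray and the y axis of display, either way round below 0.1 rad and height (world z) of tray below 0.004 m and angle between tray's own z axis and vertical below 0.05 rad and linear speed of tray below 0.01 m/s); the robot touches nothing.
It fails at once if the tray is lifted more than 6 mm or tipped more than 0.15 rad (height (world z) of tray above 0.006 m or angle between tray's own z axis and vertical above 0.15 rad).
It fails at once if the tray is gripped, straddled or pressed from above: the fingers touch it while the grasp point is over it (x of the grasp point in the frame of tray between -0.028 and 0.028 m and y of the grasp point in the frame of tray between -0.046 and 0.046 m and contact force between the fingers and tray above 0.5 N).
It fails at once if the jars or the rail are shoved with more than 40 N, by the robot or through the tray (contact force between any of the arm, the fingers, tray and display above 40 N).
It fails at once if another article is moved more than 15 mm or tipped (distance of any of cream_jar, balm_tin, soap, lotion, amber, mug from where it was at the start of the episode above 0.015 m or angle between any of cream_jar, balm_tin, soap, lotion, amber, mug's own z axis and vertical above 0.2 rad).
It also fails if it takes over 72 s, if anything falls off the work surface, if the arm or the gripper's body presses on something with over 40 N, if the wrist force passes 120 N, or if a joint passes its speed limit or range.

## Working session

There is one attempt and no reset: what is moved stays moved. The work goes in short steps, Python scripts to look and compute and a shell command to move; the robot and the scene stay as the last step left them, time stands still between calls to the robot, and variables do not carry over. Pictures are saved under pics/ and viewed, and the job is handed in when it is done.

```bash
mkdir -p pics
cat > h.py <<'E'
import numpy as np,cv2
from workcell import ctrl
def snap(name,fn):
    c=ctrl.camera(name); cv2.imwrite('pics/'+fn+'.png',c['color'][:,:,::-1]); np.save('pics/'+fn+'.npy',c,allow_pickle=True); return c
def load(fn): return np.load('pics/'+fn+'.npy',allow_pickle=True).item()
def px2w(c,pts,z):
    K=np.array([[c['fx'],0,c['cx']],[0,c['fy'],c['cy']],[0,0,1]]);D=np.array(c['D'],float)
    u=cv2.undistortPoints(np.array(pts,float).reshape(-1,1,2),K,D).reshape(-1,2)
    R=np.array(c['R']);t=np.array(c['t']);C=-R.T@t
    d=np.c_[u,np.ones(len(u))]@R
    z=np.broadcast_to(z,len(u))
    return C+d*((z-C[2])/d[:,2])[:,None]
def w2px(c,X):
    K=np.array([[c['fx'],0,c['cx']],[0,c['fy'],c['cy']],[0,0,1]])
    return cv2.projectPoints(np.array(X,float).reshape(-1,1,3),cv2.Rodrigues(np.array(c['R'],float))[0],np.array(c['t'],float),K,np.array(c['D'],float))[0].reshape(-1,2)
E
python3 - <<'E'
from h import *
for n in('top','side'):
    c=snap(n,n+'0'); R=np.array(c['R']); print(n,c['fx'],-R.T@c['t'])
print(ctrl.get_obs())
E
```

```text
top 448.6158944680934 [0.34348937 0.01013924 1.24469086]
side 463.6582940823319 [0.22723487 0.93412134 0.65667943]
{'t': 0.1, 'joint_pos': array([-7.98745896e+01,  1.40796374e+01,  8.93174878e+01, -2.38978735e-03,
        7.67039479e+01, -9.97471155e+00]), 'qvel': array([ 0.0520553 , -0.06863217, -0.19288082, -0.07636179,  0.03111063,
        0.01967688]), 'tau': array([-8.47526917e-04, -4.16913664e+01, -3.15525949e+01,  6.86865533e-02,
        3.09576408e-02, -5.53232042e-05]), 'tcp_pos': array([ 0.22328731, -0.60988809,  0.22146502]), 'eef_rot': array([171.34290149,  89.89890015, 101.44357508]), 'ft_force': array([-0.04148327, -0.08883814, -0.52920603]), 'wrist_torque': array([-0.02928177,  0.04671301,  0.03878051]), 'width': 0.9982160979814545}
```

View pics/top0.png

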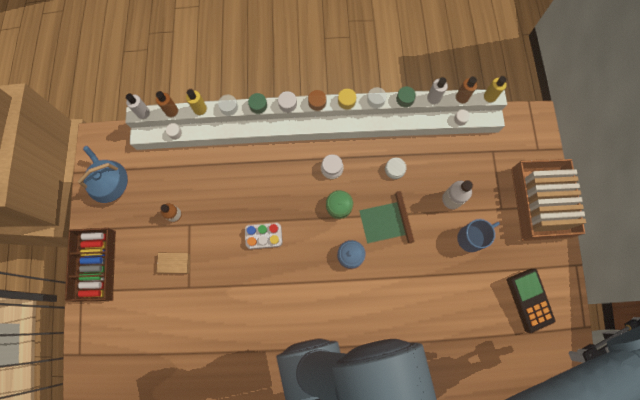

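View pics/side0.png

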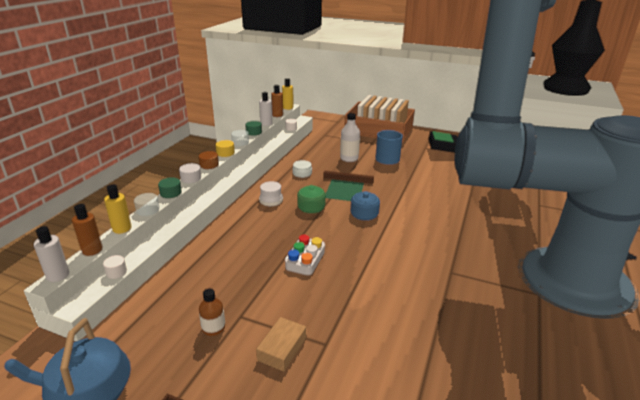

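Run:
```python
from h import *
c=load('top0');im=c['color'][:,:,::-1]
for n,(x,y,w,h) in {'tray':(235,215,60,45),'disp':(320,180,100,95)}.items():
    s=int(min(800/w,600/h)); cv2.imwrite(f'pics/c_{n}.png',cv2.resize(im[y:y+h,x:x+w],None,fx=s,fy=s,interpolation=cv2.INTER_CUBIC)); print(n,s)
```

```text
tray 13
disp 6
```

View pics/c_tray.png

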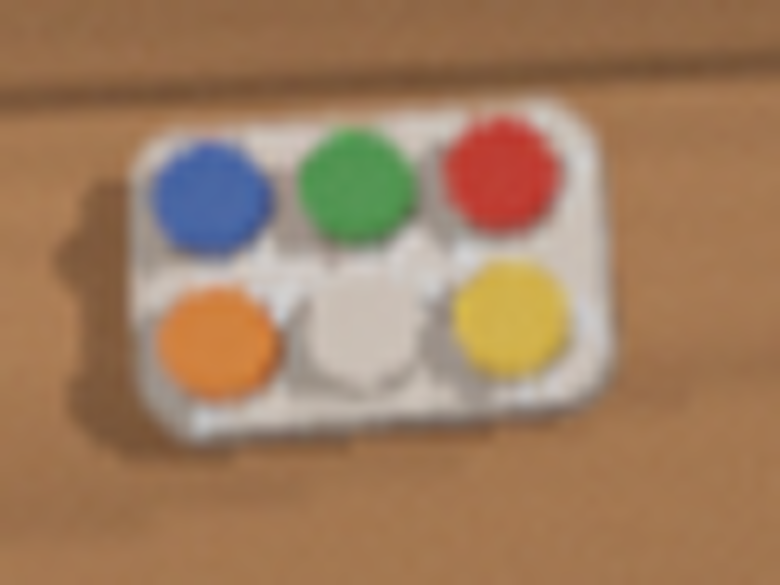

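View pics/c_disp.png

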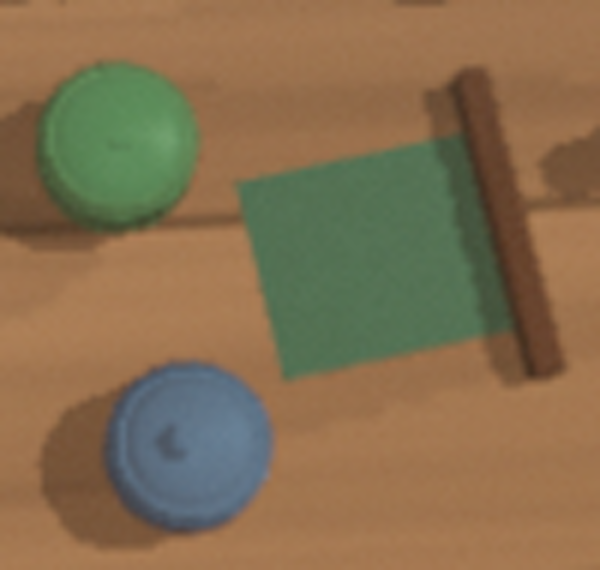

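```bash
cat >> h.py <<'E'
from scipy.optimize import least_squares
def fitpose(c,px,loc,x0):
    # loc Nx3, pose x,y,th ; pixel residuals
    def X(p):
        s,co=np.sin(p[2]),np.cos(p[2]);l=np.array(loc,float)
        return np.c_[p[0]+co*l[:,0]-s*l[:,1],p[1]+s*l[:,0]+co*l[:,1],l[:,2]]
    r=least_squares(lambda p:(w2px(c,X(p))-np.array(px)).ravel(),x0,loss='soft_l1',x_scale=[.01,.01,.1])
    return r.x,(w2px(c,X(r.x))-np.array(px)).round(2)
def inD(d,w):
    w=np.atleast_2d(w)[:,:2]-d[:2];s,co=np.sin(d[2]),np.cos(d[2])
    return np.c_[co*w[:,0]+s*w[:,1],-s*w[:,0]+co*w[:,1]]
def frD(d,l):
    l=np.atleast_2d(l);s,co=np.sin(d[2]),np.cos(d[2])
    return np.c_[d[0]+co*l[:,0]-s*l[:,1],d[1]+s*l[:,0]+co*l[:,1]]
E
python3 - <<'E'
from h import *
c=load('top0')
cr=lambda P,s,x,y:(np.array(P,float)+.5)/s-.5+[x,y]
P=cr([(239,183),(287,380),(512,330),(463,135),(456,75),(533,378),(119,147),(190,445)],6,320,180)
L=[(.049,-.053,0),(-.049,-.053,0),(-.049,-.165,0),(.049,-.165,0),(.075,-.165,.02),(-.075,-.165,.02),(.072,0,.06),(-.072,0,.06)]
d,r=fitpose(c,P[:6],L[:6],[.5,-.1,.0]); print('disp',d,np.degrees(d[2]));print(r)
print(w2px(c,np.c_[frD(d,[(.072,0),(-.072,0)]),[.06,.06]]),P[6:])
np.save('disp.npy',d)
T=cr([(211,198),(357,186),(501,175),(218,343),(366,330),(512,318)],13,235,215)
W=px2w(c,T,.036);print(W.round(4));m=W.mean(0)
ax=(W[0]+W[3]-W[2]-W[5])/2;th=np.arctan2(ax[1],ax[0])-np.pi/2
print('tray',m,np.degrees(th),'in D',inD(d,m),'rel',np.degrees(th-d[2]))
# corners/outline check
E4=cr([(133,290),(610,260),(355,118),(375,425)],13,235,215);print(px2w(c,E4,.022).round(4))
# others
B=[(332,164),(396,169),(172,264),(459,200),(170,214),(478,236)];print(px2w(c,B,[.045,.03,.03,.1,.06,.085]).round(3));print(inD(d,px2w(c,B,[.045,.03,.03,.1,.06,.085])).round(3))
E
```

```text
disp [ 0.56907618 -0.06198707  0.15943449] 9.134923340454025
[[-0.49 -0.16]
 [-0.6   0.29]
 [ 0.36  0.31]
 [ 0.09 -0.11]
 [ 0.13 -0.51]
 [ 0.44  0.11]]
[[339.80162686 200.8747487 ]
 [351.55837527 252.28709181]] [[339.41666667 204.08333333]
 [351.25       253.75      ]]
[[0.577  0.1971 0.036 ]
 [0.5781 0.1661 0.036 ]
 [0.5789 0.1356 0.036 ]
 [0.546  0.1962 0.036 ]
 [0.5472 0.1649 0.036 ]
 [0.5483 0.1341 0.036 ]]
tray [0.5625927  0.16565933 0.036     ] 1.936305657875372 in D [[0.02973987 0.22578853]] rel -7.198617682578654
[[0.5606 0.2163 0.022 ]
 [0.5621 0.1143 0.022 ]
 [0.5956 0.168  0.022 ]
 [0.5291 0.1652 0.022 ]]
[[ 0.752 -0.036  0.045]
 [ 0.733 -0.218  0.03 ]
 [ 0.493  0.418  0.03 ]
 [ 0.617 -0.367  0.1  ]
 [ 0.627  0.417  0.06 ]
 [ 0.519 -0.412  0.085]]
[[ 0.185 -0.003]
 [ 0.137 -0.18 ]
 [ 0.001  0.486]
 [-0.002 -0.308]
 [ 0.133  0.463]
 [-0.105 -0.337]]
```

```bash
cat >> h.py <<'E'
from scipy.spatial.transform import Rotation as Ro
d=np.load('disp.npy') if __import__('os').path.exists('disp.npy') else None
def plan(l,z,jaw_deg):
    """l: target TCP xy in display frame; jaw line angle in display frame (0=along x)"""
    o=ctrl.get_obs();R=Ro.from_euler('xyz',o['eef_rot'],degrees=True).as_matrix()
    p=o['tcp_pos'];cur=inD(d,p)[0]
    tgt=np.r_[frD(d,l)[0],z]
    a=d[2]+np.radians(jaw_deg);zt=np.array([np.cos(a),np.sin(a),0])
    best=None
    for s in(1,-1):
        Z=s*zt;X=np.array([0,0,-1.]);T=np.c_[X,np.cross(Z,X),Z]
        rv=Ro.from_matrix(R.T@T).as_rotvec(degrees=True)
        if best is None or np.linalg.norm(rv)<np.linalg.norm(best): best=rv
    jz=np.degrees(np.arctan2(R[1,2],R[0,2])-d[2])
    print('t',round(o['t'],2),'tcpD',(cur*1e3).round(1),'z',round(p[2]*1e3,1),'jaw',round(jz,1),'F',o['ft_force'].round(1),'w',round(o['width'],3),'j6',o['joint_pos'][5].round(1))
    print('shift mm(tool now)',(R.T@(tgt-p)*1e3).round(1),'turn',best.round(2))
    print('tool axes in D (cols x y z):',[(inD(d,np.r_[R[:2,i]+d[:2]])[0]).round(2).tolist() for i in range(3)])
E
python3 -c "
from h import *
plan((.10,.226),.222,90)"
```

```text
t 0.1 tcpD [-428.4 -486.1] z 221.5 jaw -79.0 F [-0.  -0.1 -0.5] w 0.998 j6 -10.0
shift mm(tool now) [   0.7  654.2 -598.5] turn [ 1.097e+01 -1.000e-01 -1.000e-02]
tool axes in D (cols x y z): [[-0.0, 0.0], [0.98, 0.19], [0.19, -0.98]]
```

```bash
python3 -m pendant '[[0,28,-27,5.5,0,0,0.48],[0,28,-27,5.5,0,0,0.48],[0,20,-32,0,0,0,0.48],[0,20,-32,0,0,0,0.48],[0,20,-32,0,0,0,0.48],[0,20,-32,0,0,0,0.48],[0,20,-32,0,0,0,0.48],[0,20,-32,0,0,0,0.48],[0,20,-32,0,0,0,0.48],[0,20,-32,0,0,0,0.48]]'; python3 -c "
from h import *
plan((.10,.226),.15,90)"
```

```text
t: 0.93
tcp_pos: [0.3823, -0.2538, 0.216]
eef_rot: [-164.3, 89.5, 113.5]
ft_force: [0.3, -0.0, -0.1]
width: 0.477
t 0.93 tcpD [-214.9 -159.7] z 216.0 jaw -91.4 F [ 0.3 -0.  -0.1] w 0.477 j6 34.3
shift mm(tool now) [  68.9  305.7 -392.5] turn [-1.37 -0.53  0.14]
tool axes in D (cols x y z): [[-0.0, 0.01], [1.0, -0.02], [-0.02, -1.0]]
```

```bash
python3 -m pendant '[[0,25,-32,-1.3,-0.5,0,0.48],[0,25,-32,0,0,0,0.48],[0,25,-32,0,0,0,0.48],[0,25,-32,0,0,0,0.48],[0,25,-32,0,0,0,0.48],[0,25,-32,0,0,0,0.48],[0,25,-32,0,0,0,0.48],[0,25,-32,0,0,0,0.48],[0,25,-32,0,0,0,0.48],[0,25,-32,0,0,0,0.48]]'; python3 -c "
from h import *
plan((.10,.226),.15,90)"
```

```text
t: 1.77
tcp_pos: [0.5778, 0.1145, 0.2133]
eef_rot: [-88.0, 89.8, -168.9]
ft_force: [0.8, -0.3, 0.4]
width: 0.48
t 1.77 tcpD [ 36.6 172.8] z 213.3 jaw -90.0 F [ 0.8 -0.3  0.4] w 0.48 j6 81.1
shift mm(tool now) [ 63.   63.6 -53.2] turn [-0.02  0.01  0.24]
tool axes in D (cols x y z): [[-0.0, -0.0], [1.0, -0.0], [-0.0, -1.0]]
```

```bash
python3 -m pendant '[[0,32,-26,0,0,0,0.48],[0,34,-28,0,0,0,0.48],[20,0,0,0,0,0,0.48],[38,0,0,0,0,0,0.48],[38,0,0,0,0,0,0.48],[35,0,0,0,0,0,0.48],[0,0,0,0,0,0,0.48]]'; python3 -c "
from h import *
plan((.10,.226),.022,90)
snap('top','top1')"
```

```text
t: 2.35
tcp_pos: [0.6357, 0.1879, 0.0771]
eef_rot: [140.2, 89.9, 60.1]
ft_force: [-1.7, -0.4, -1.5]
width: 0.48
t 2.35 tcpD [105.5 236.1] z 77.1 jaw -89.3 F [-1.7 -0.4 -1.5] w 0.48 j6 86.8
shift mm(tool now) [55.  -5.7 10.1] turn [ 0.69 -0.06 -0.05]
tool axes in D (cols x y z): [[0.0, 0.0], [1.0, 0.01], [0.01, -1.0]]
```

View pics/top1.png

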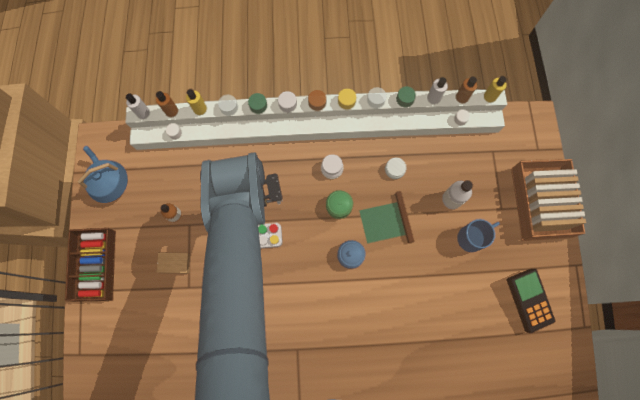

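```bash
python3 -m pendant '[[30,-4,8,0.7,0,0,0.48],[20,-2,2,0,0,0,0.48],[4,0,0,0,0,0,0.48],[0,0,0,0,0,0,0.48]]'; python3 -c "
from h import *
plan((.085,.226),.022,90)
snap('side','side1')"
```

```text
t: 2.73
tcp_pos: [0.6399, 0.1776, 0.035]
eef_rot: [90.7, 88.9, 9.8]
ft_force: [0.3, -0.2, 0.5]
width: 0.479
t 2.73 tcpD [108.  225.3] z 35.0 jaw -90.0 F [ 0.3 -0.2  0.5] w 0.479 j6 86.6
shift mm(tool now) [ 12.6 -23.2  -0.7] turn [-0.04 -0.01 -1.06]
tool axes in D (cols x y z): [[0.02, 0.0], [1.0, -0.0], [-0.0, -1.0]]
```

View pics/side1.png

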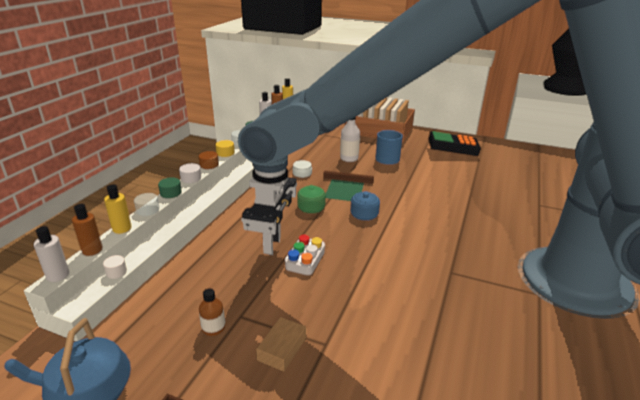

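```bash
python3 -m pendant '[[9,-6,0,0,0,-1,0.48],[4,-8,0,0,0,0,0.48],[0,-8,0,0,0,0,0.48],[0,-6,0,0,0,0,0.48],[0,0,0,0,0,0,0.48]]'; python3 -c "
from h import *
plan((.041,.226),.022,90)"
```

```text
t: 3.2
tcp_pos: [0.6155, 0.1739, 0.0297]
eef_rot: [87.6, 89.3, 6.7]
ft_force: [-0.0, -0.6, 0.4]
width: 0.48
t 3.2 tcpD [ 83.3 225.5] z 29.7 jaw -90.0 F [-0.  -0.6  0.4] w 0.48 j6 86.5
shift mm(tool now) [  7.1 -42.4  -0.5] turn [ 0.    0.03 -0.73]
tool axes in D (cols x y z): [[0.01, -0.0], [1.0, 0.0], [0.0, -1.0]]
```

```bash
python3 -m pendant '[[8,0,0,0,0,-1,0.48],[3,-4,0,0,0,0,0.48],[0,-6,0,0,0,0,0.48],[0,-6,0,0,0,0,0.48],[0,-6,0,0,0,0,0.48]]'; python3 -c "
from h import *
plan((.041,.226),.022,90)"
```

```text
t: 3.62
tcp_pos: [0.5943, 0.1707, 0.0193]
eef_rot: [-82.3, 89.9, -163.2]
ft_force: [1.9, 0.2, 0.0]
width: 0.482
t 3.62 tcpD [ 61.9 225.8] z 19.3 jaw -90.0 F [1.9 0.2 0. ] w 0.482 j6 86.4
shift mm(tool now) [ -2.7 -20.9  -0.2] turn [-0.03  0.01  0.06]
tool axes in D (cols x y z): [[-0.0, -0.0], [1.0, -0.0], [-0.0, -1.0]]
```

```bash
python3 -m pendant '[[-2,-5,0,0,0,0,0.48],[-1,-5,0,0,0,0,0.48],[0,-4,0,0,0,0,0.48],[0,-2,0,0,0,0,0.48],[0,0,0,0,0,0,0.48]]'; python3 -c "
from h import *
plan((.041,.226),.022,90)
c=snap('side','side2')
im=c['color'][:,:,::-1][190:310,230:390];cv2.imwrite('pics/side2c.png',cv2.resize(im,None,fx=5,fy=5,interpolation=cv2.INTER_CUBIC))"
```

```text
t: 4.03
tcp_pos: [0.5751, 0.1676, 0.0225]
eef_rot: [-69.3, 89.9, -150.1]
ft_force: [1.0, 0.8, 0.3]
width: 0.476
t 4.03 tcpD [ 42.4 225.7] z 22.5 jaw -90.0 F [1.  0.8 0.3] w 0.476 j6 86.3
shift mm(tool now) [ 0.5 -1.4 -0.3] turn [0.   0.03 0.09]
tool axes in D (cols x y z): [[-0.0, -0.0], [1.0, 0.0], [0.0, -1.0]]
```

View pics/side2c.png

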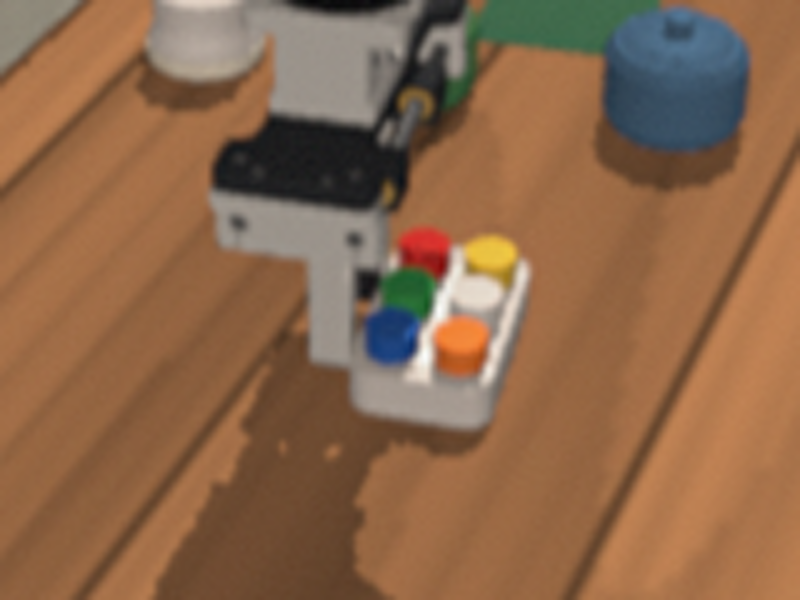

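```bash
cat >> h.py <<'E'
POTS=[(a,b,.036) for a in(.0155,-.0155) for b in(.031,0,-.031)] # blue green red orange white yellow
def traypose(c,P,s,x,y):
    P=(np.array(P,float)+.5)/s-.5+[x,y]
    p,r=fitpose(c,P,POTS,[.56,.1,.1]); q=inD(d,p[:2])[0]
    print('tray D mm',(q*1e3).round(1),'rel deg',np.degrees(p[2]-d[2]).round(2),'res',r.ravel())
E
python3 -c "
from h import *
traypose(load('side2'),[(392,325),(410,280),(426,240),(462,330),(478,288),(492,247)],5,230,190)
c=load('side0');im=c['color'][:,:,::-1][190:310,230:390];cv2.imwrite('pics/side0c.png',cv2.resize(im,None,fx=5,fy=5,interpolation=cv2.INTER_CUBIC))
traypose(load('top0'),[(211,198),(357,186),(501,175),(218,343),(366,330),(512,318)],13,235,215)
"
```

```text
tray D mm [  2.2 222.1] rel deg 0.4 res [ 0.26 -0.88 -0.06 -0.14 -0.14  0.01  0.14  0.18 -0.11  0.23 -0.1   0.48]
tray D mm [ 29.7 225.8] rel deg -7.11 res [-0.02  0.02 -0.04  0.    0.13 -0.1   0.03 -0.01 -0.08  0.05 -0.01  0.03]
```

View pics/side0c.png

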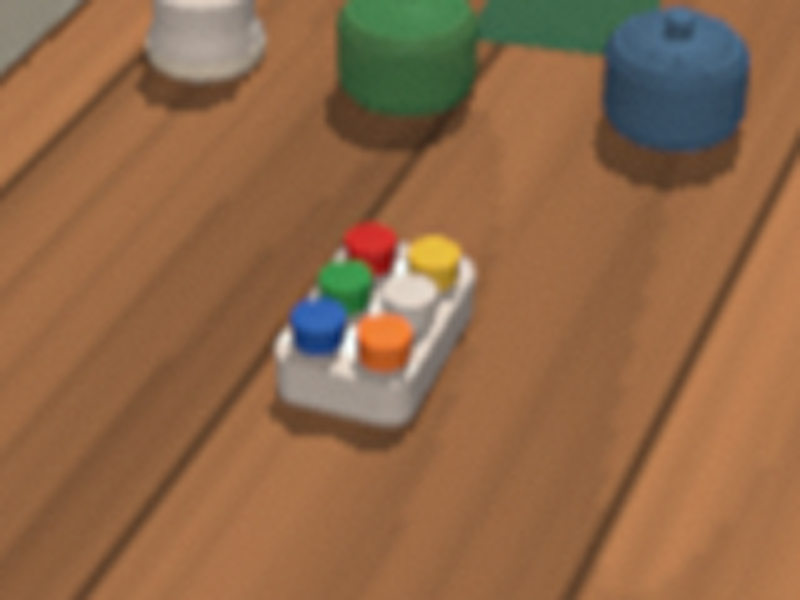

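```bash
python3 -c "
from h import *
traypose(load('side0'),[(319,316),(347,276),(372,237),(386,329),(411,289),(435,249)],5,230,190)
plan((.10,.226),.022,90)
"
```

```text
tray D mm [ 30.7 227.5] rel deg -6.62 res [ 0.23 -0.36 -0.13 -0.25 -0.14  0.02  0.06  0.12  0.02  0.08 -0.05  0.42]
t 4.08 tcpD [ 42.5 225.7] z 22.5 jaw -90.0 F [-0.8  1.1  0.9] w 0.482 j6 86.3
shift mm(tool now) [ 0.4 57.5 -0.3] turn [0.   0.03 0.1 ]
tool axes in D (cols x y z): [[-0.0, -0.0], [1.0, 0.0], [0.0, -1.0]]
```

```bash
python3 -m pendant '[[0,-1.5,0,0,0,0,0.48],[0,0,0,0,0,0,0.48]]'; python3 -c "
from h import *
plan((.0,.33),.022,0)"
```

```text
t: 4.25
tcp_pos: [0.5738, 0.1673, 0.0227]
eef_rot: [-70.2, 89.9, -151.0]
ft_force: [-0.4, -0.6, 0.3]
width: 0.479
t 4.25 tcpD [ 41.1 225.6] z 22.7 jaw -90.0 F [-0.4 -0.6  0.3] w 0.479 j6 86.3
shift mm(tool now) [   0.7  -41.  -104.4] turn [-9.0e+01 -5.0e-02  1.1e-01]
tool axes in D (cols x y z): [[-0.0, -0.0], [1.0, 0.0], [0.0, -1.0]]
```

```bash
python3 -m pendant '[[0,20,0,0,0,0,0.48],[0,30,0,0,0,0,0.48],[-30,5,0,0,0,0,0.4],[-35,0,-30,0,0,0,0.3],[-10,0,-35,0,0,0,0.21],[0,0,-35,0,0,0,0.21],[0,0,-12,-7,0,0,0.21],[0,0,0,-7,0,0,0.21],[0,0,0,-7,0,0,0.21],[0,0,0,-7,0,0,0.21]]'; python3 -c "
from h import *
plan((.0,.33),.09,0)"
```

```text
t: 5.08
tcp_pos: [0.6088, 0.2921, 0.0933]
eef_rot: [-121.6, 88.8, -174.2]
ft_force: [-0.1, 0.3, -0.4]
width: 0.213
t 5.08 tcpD [ 95.5 343.3] z 93.3 jaw -61.7 F [-0.1  0.3 -0.4] w 0.213 j6 68.4
shift mm(tool now) [  5.2 -90.3 -33.5] turn [-61.7   -1.08   0.56]
tool axes in D (cols x y z): [[-0.02, 0.0], [0.88, 0.47], [0.47, -0.88]]
```

```bash
python3 -m pendant '[[0,0,0,-7,0,0,0.21],[0,0,0,-7,0,0,0.21],[0,0,0,-7,0,0,0.21],[0,0,0,-7,0,0,0.21],[0,0,0,-7,0,0,0.21],[0,0,0,-7,0,0,0.21],[0,0,0,-7,0,0,0.21],[0,0,0,-6,0,0,0.21],[0,0,0,0,0,0,0.21]]'; python3 -c "
from h import *
plan((.0,.315),.09,0)"
```

```text
t: 5.83
tcp_pos: [0.6066, 0.2925, 0.0908]
eef_rot: [-174.4, 88.4, -170.4]
ft_force: [-0.4, -0.2, -0.7]
width: 0.209
t 5.83 tcpD [ 93.4 344. ] z 90.8 jaw -5.2 F [-0.4 -0.2 -0.7] w 0.209 j6 12.0
shift mm(tool now) [  3.5 -37.3 -90.3] turn [-5.16 -1.63  0.09]
tool axes in D (cols x y z): [[-0.03, -0.0], [0.09, 1.0], [1.0, -0.09]]
```

```bash
python3 -m pendant '[[0,-10,-30,-5,-1.6,0,0.21],[0,-10,-33,0,0,0,0.21],[0,-7,-25,0,0,0,0.21],[20,0,0,0,0,0,0.21],[30,0,0,0,0,0,0.21],[12,0,0,0,0,0,0.21],[0,0,0,0,0,0,0.21]]'; python3 -c "
from h import *
plan((.0,.295),.022,0)
c=snap('side','side3')
c=snap('top','top3')
im=c['color'][:,:,::-1][200:300,200:360];cv2.imwrite('pics/top3c.png',cv2.resize(im,None,fx=5,fy=5,interpolation=cv2.INTER_CUBIC))"
```

```text
t: 6.42
tcp_pos: [0.5193, 0.2529, 0.0262]
eef_rot: [-125.7, 89.9, -117.6]
ft_force: [-1.2, 0.8, 0.9]
width: 0.209
t 6.42 tcpD [  0.8 318.8] z 26.2 jaw -1.0 F [-1.2  0.8  0.9] w 0.209 j6 6.7
shift mm(tool now) [  4.3 -23.8  -0.4] turn [-1.01 -0.08  0.12]
tool axes in D (cols x y z): [[-0.0, -0.0], [0.02, 1.0], [1.0, -0.02]]
```

View pics/top3c.png

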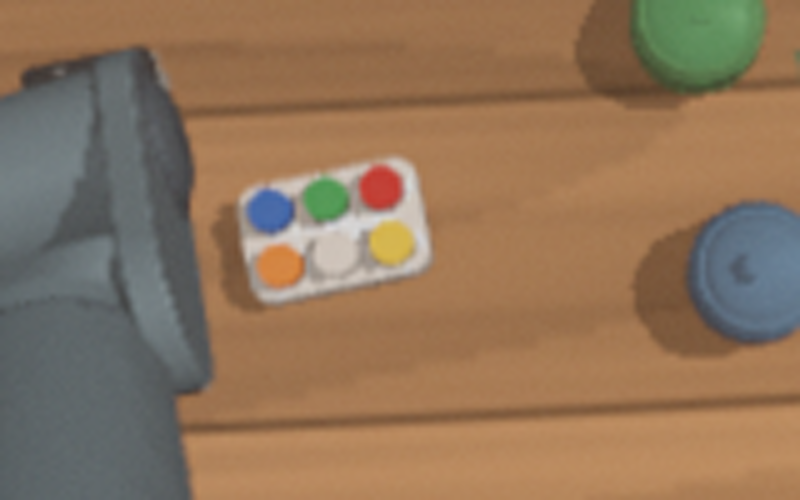

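View pics/side3.png

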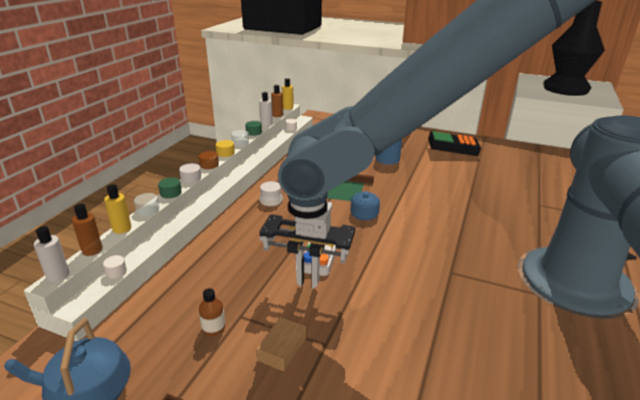

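```bash
python3 -c "
from h import *
traypose(load('top3'),[(270,211),(326,199),(381,187),(281,266),(336,252),(391,242)],5,200,200)
plan((.0,.275),.022,0)"
```

```text
tray D mm [ -0.6 221.7] rel deg 0.37 res [-0.01 -0.08 -0.11 -0.07  0.   -0.06 -0.13 -0.05  0.04  0.35  0.21 -0.06]
t 6.52 tcpD [  2.4 319.1] z 28.2 jaw -1.0 F [ 0.1  0.5 -0.3] w 0.21 j6 6.7
shift mm(tool now) [  6.3 -44.1  -1.7] turn [-0.96  0.1   0.09]
tool axes in D (cols x y z): [[0.0, -0.0], [0.02, 1.0], [1.0, -0.02]]
```

```bash
python3 -m pendant '[[7,-6,-2.5,-1,0,0,0.21],[3,-6,0,0,0,0,0.21],[0,-8,0,0,0,0,0.21],[0,-8,0,0,0,0,0.21],[0,-8,0,0,0,0,0.21],[0,-8,0,0,0,0,0.21]]'; python3 -c "
from h import *
plan((.0,.13),.022,0)"
```

```text
t: 7.02
tcp_pos: [0.532, 0.2093, 0.025]
eef_rot: [-1.1, 89.2, 8.0]
ft_force: [0.0, 1.1, -0.7]
width: 0.209
t 7.02 tcpD [  6.5 273.7] z 25.0 jaw -0.0 F [ 0.   1.1 -0.7] w 0.209 j6 1.0
shift mm(tool now) [   2.9 -143.7   -6.5] turn [-0.03  0.77  0.01]
tool axes in D (cols x y z): [[0.01, -0.0], [0.0, 1.0], [1.0, -0.0]]
```

```bash
python3 -m pendant '[[1,12,0,0,0.7,0,0.21],[2,0,-7,0,0,0,0.21],[1,0,-2,0,0,0,0.21],[0,0,0,0,0,0,0.21]]'; python3 -c "
from h import *
plan((.0,.13),.022,0)"
```

```text
t: 7.35
tcp_pos: [0.5222, 0.2181, 0.0221]
eef_rot: [-12.1, 89.8, -3.2]
ft_force: [-0.8, 0.2, -0.6]
width: 0.208
t 7.35 tcpD [ -1.8 284. ] z 22.1 jaw -0.2 F [-0.8  0.2 -0.6] w 0.208 j6 2.3
shift mm(tool now) [   0.2 -154.     2.4] turn [-0.23  0.15  0.03]
tool axes in D (cols x y z): [[0.0, -0.0], [0.0, 1.0], [1.0, -0.0]]
```

```bash
python3 -m pendant '[[0,-6,0.5,0,0,0,0.21],[0,-6,0,0,0,0,0.21],[0,-6,-0.5,0,0,0,0.21],[0,-6,-0.5,0,0,0,0.21],[0,-6,-0.5,0,0,0,0.21]]'; python3 -c "
from h import *
plan((.0,.13),.022,0)
c=snap('top','top4')
im=c['color'][:,:,::-1][200:300,200:360];cv2.imwrite('pics/top4c.png',cv2.resize(im,None,fx=5,fy=5,interpolation=cv2.INTER_CUBIC))"
```

```text
t: 7.77
tcp_pos: [0.5253, 0.1873, 0.0219]
eef_rot: [11.1, 89.9, 20.2]
ft_force: [0.2, 1.7, 0.4]
width: 0.209
t 7.77 tcpD [ -3.7 253.1] z 21.9 jaw -0.1 F [0.2 1.7 0.4] w 0.209 j6 -1.1
shift mm(tool now) [  -0.2 -123.1    3.9] turn [-0.09  0.14 -0.03]
tool axes in D (cols x y z): [[0.0, 0.0], [0.0, 1.0], [1.0, -0.0]]
```

View pics/top4c.png

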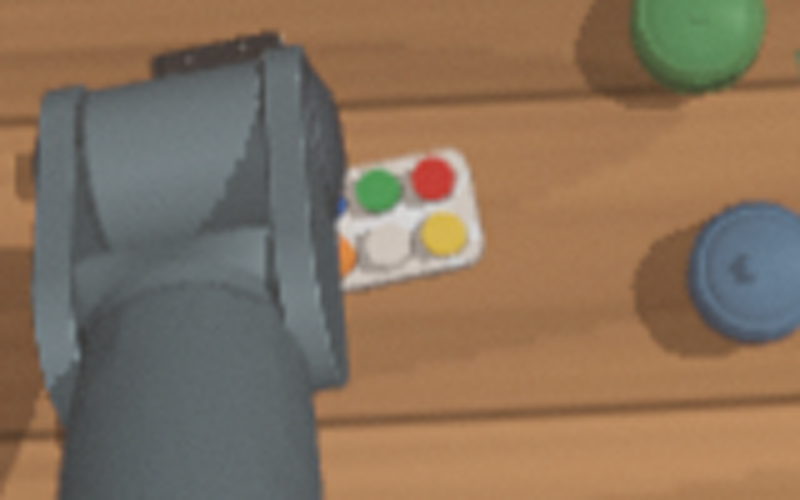

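```bash
cat >> h.py <<'E'
def tp(c,P,idx,s,x,y):
    P=(np.array(P,float)+.5)/s-.5+[x,y]
    p,r=fitpose(c,P,[POTS[i] for i in idx],[.56,.1,.1]); q=inD(d,p[:2])[0]
    print('tray D mm',(q*1e3).round(1),'rel deg',np.degrees(p[2]-d[2]).round(2),'res',r.ravel())
E
python3 -c "
from h import *
tp(load('top4'),[(378,191),(432,179),(387,245),(443,234)],[1,2,4,5],5,200,200)"
```

```text
tray D mm [ -1.9 193.5] rel deg -0.35 res [-0.21 -0.14  0.12  0.01  0.05  0.1   0.04  0.02]
```

```bash
python3 -m pendant '[[0,-8,0.5,0,0,0,0.21],[0,-8,0.6,0,0,0,0.21],[0,-8,0.5,0,0,0,0.21],[0,-8,0.5,0,0,0,0.21],[0,-8,0.4,0,0,0,0.21],[0,-8,0.3,0,0,0,0.21]]'; python3 -c "
from h import *
plan((.0,.13),.022,0)
c=snap('top','top5')
im=c['color'][:,:,::-1][180:300,240:400];cv2.imwrite('pics/top5c.png',cv2.resize(im,None,fx=5,fy=5,interpolation=cv2.INTER_CUBIC))"
```

```text
t: 8.32
tcp_pos: [0.5364, 0.1349, 0.0218]
eef_rot: [13.7, 89.9, 22.7]
ft_force: [-0.2, 0.8, -0.6]
width: 0.208
t 8.32 tcpD [ -1.  199.6] z 21.8 jaw -0.1 F [-0.2  0.8 -0.6] w 0.208 j6 -6.7
shift mm(tool now) [ -0.2 -69.6   1.2] turn [-0.14  0.11 -0.03]
tool axes in D (cols x y z): [[0.0, 0.0], [0.0, 1.0], [1.0, -0.0]]
```

View pics/top5c.png

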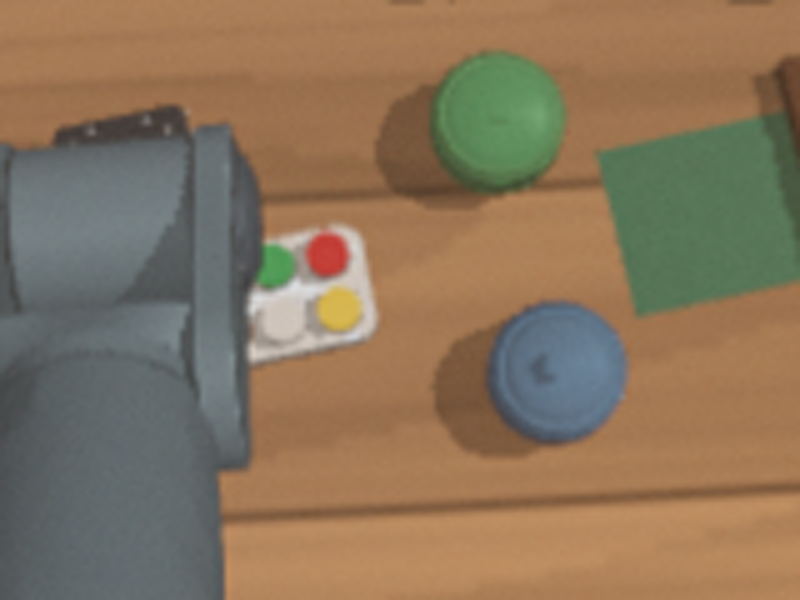

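```bash
python3 -c "
from h import *
tp(load('top5'),[(274,267),(328,254),(283,321),(339,309)],[1,2,4,5],5,240,180)"
python3 -m pendant '[[0,-8,0.3,0,0,0,0.21],[0,-8,0.3,0,0,0,0.21],[0,-8,0.2,0,0,0,0.21],[0,-6,0.2,0,0,0,0.21]]'; python3 -c "
from h import *
plan((.0,.13),.022,0)
c=snap('top','top6')
im=c['color'][:,:,::-1][180:300,250:410];cv2.imwrite('pics/top6c.png',cv2.resize(im,None,fx=5,fy=5,interpolation=cv2.INTER_CUBIC))"
```

```text
tray D mm [  0.4 139.6] rel deg -0.13 res [-0.27 -0.19  0.04  0.11  0.13 -0.    0.09  0.08]
t: 8.7
tcp_pos: [0.5429, 0.1015, 0.0219]
eef_rot: [-2.4, 89.9, 6.5]
ft_force: [0.5, 1.6, 0.5]
width: 0.21
t 8.7 tcpD [1.000e-01 1.655e+02] z 21.9 jaw -0.2 F [0.5 1.6 0.5] w 0.21 j6 -10.2
shift mm(tool now) [ -0.1 -35.5   0. ] turn [-0.18  0.11  0.  ]
tool axes in D (cols x y z): [[0.0, -0.0], [0.0, 1.0], [1.0, -0.0]]
```

View pics/top6c.png

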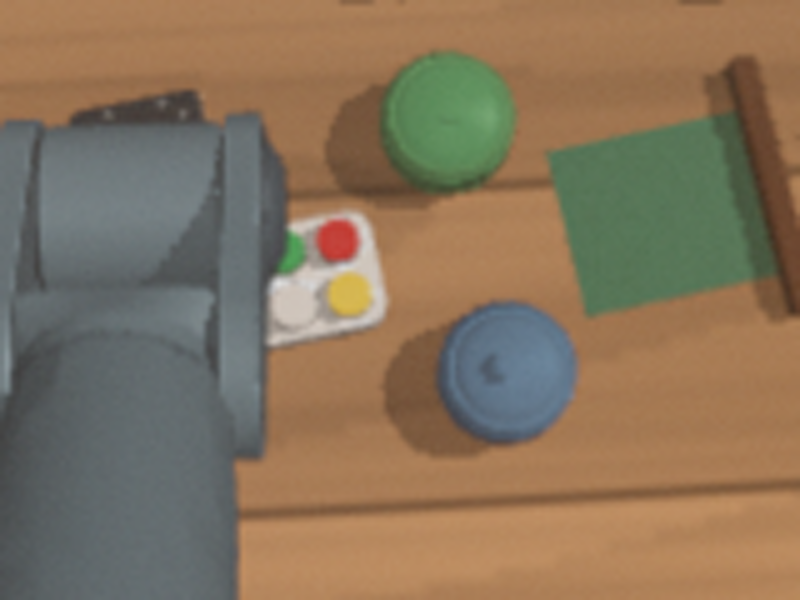

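```bash
python3 -m pendant '[[0,-7,0,0,0,0,0.21],[0,-7,0,0,0,0,0.21],[0,-7,0,0,0,0,0.21],[0,-7,0,0,0,0,0.21],[0,-7,0,0,0,0,0.21],[0,-7,0,0,0,0,0.21]]'; python3 -c "
from h import *
plan((.0,.06),.022,0)
c=snap('top','top7')
im=c['color'][:,:,::-1][180:300,260:420];cv2.imwrite('pics/top7c.png',cv2.resize(im,None,fx=5,fy=5,interpolation=cv2.INTER_CUBIC))"
```

```text
t: 9.25
tcp_pos: [0.55, 0.0559, 0.0219]
eef_rot: [-2.9, 89.9, 6.0]
ft_force: [0.4, 2.1, 0.1]
width: 0.209
t 9.25 tcpD [-1.000e-01  1.194e+02] z 21.9 jaw -0.2 F [0.4 2.1 0.1] w 0.209 j6 -15.0
shift mm(tool now) [ -0.1 -59.4   0.3] turn [-0.15  0.11  0.01]
tool axes in D (cols x y z): [[0.0, -0.0], [0.0, 1.0], [1.0, -0.0]]
```

View pics/top7c.png

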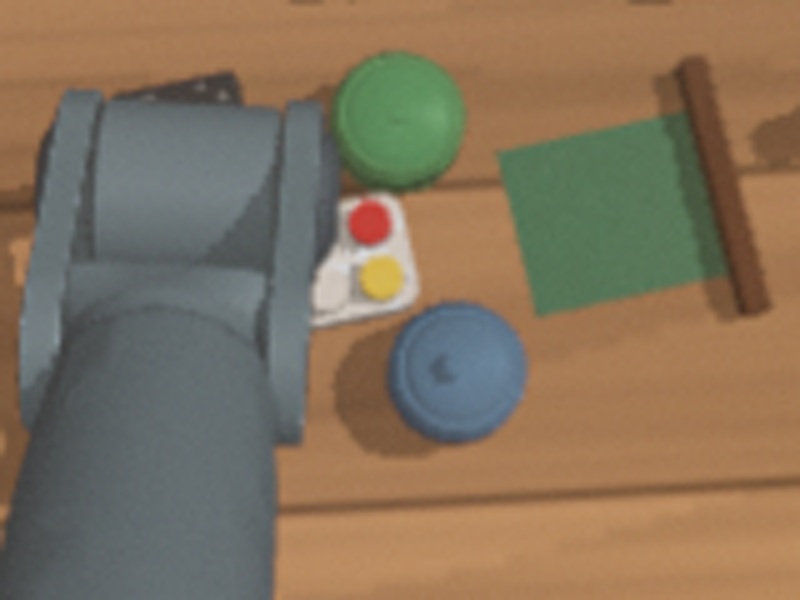

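```bash
python3 -m pendant '[[0,-6,0,0,0,0,0.21],[0,-6,0,0,0,0,0.21],[0,-6,0,0,0,0,0.21],[0,-6,0,0,0,0,0.21]]'; python3 -c "
from h import *
plan((.0,.06),.022,0)
c=snap('top','top8');snap('side','side8')
im=c['color'][:,:,::-1][180:300,260:420];cv2.imwrite('pics/top8c.png',cv2.resize(im,None,fx=5,fy=5,interpolation=cv2.INTER_CUBIC))"
```

```text
t: 9.63
tcp_pos: [0.5539, 0.0294, 0.022]
eef_rot: [13.1, 89.9, 22.0]
ft_force: [-0.8, 2.7, 1.3]
width: 0.21
t 9.63 tcpD [-0.4 92.7] z 22.0 jaw -0.2 F [-0.8  2.7  1.3] w 0.21 j6 -17.6
shift mm(tool now) [ -0.  -32.7   0.5] turn [-0.2   0.06 -0.01]
tool axes in D (cols x y z): [[0.0, 0.0], [0.0, 1.0], [1.0, -0.0]]
```

View pics/top8c.png

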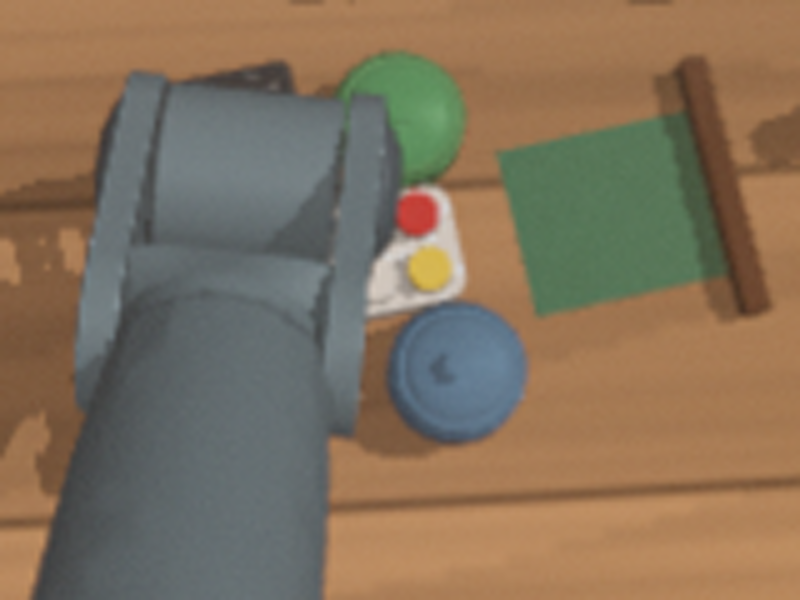

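View pics/side8.png

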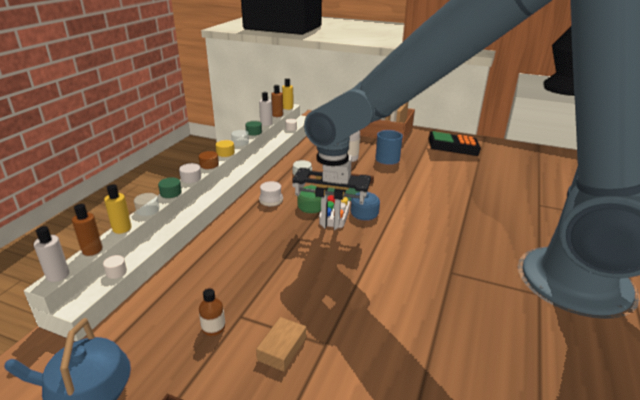

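```bash
python3 -m pendant '[[0,-6,0.3,0,0,0,0.21],[0,-6,0.2,0,0,0,0.21],[0,-6,0,0,0,0,0.21],[0,-6,0,0,0,0,0.21]]'; python3 -m pendant '[[0,-6,0,0,0,0,0.21],[0,-6,0,0,0,0,0.21],[0,-6,0,0,0,0,0.21],[0,-6,0,0,0,0,0.21]]';python3 -c "
from h import *
plan((.0,.0),.022,0)
c=snap('top','top9')
im=c['color'][:,:,::-1][180:300,280:440];cv2.imwrite('pics/top9c.png',cv2.resize(im,None,fx=5,fy=5,interpolation=cv2.INTER_CUBIC))"
```

```text
t: 10.07
tcp_pos: [0.558, 0.0047, 0.0218]
eef_rot: [86.3, 89.9, 95.3]
ft_force: [-1.4, 2.6, 1.4]
width: 0.209
t: 10.4
tcp_pos: [0.5621, -0.0217, 0.0218]
eef_rot: [87.0, 89.9, 96.0]
ft_force: [-1.2, 1.1, 1.2]
width: 0.21
t 10.4 tcpD [-0.5 40.9] z 21.8 jaw -0.2 F [-1.2  1.1  1.2] w 0.21 j6 -22.8
shift mm(tool now) [ -0.2 -40.9   0.6] turn [-0.16  0.   -0.05]
tool axes in D (cols x y z): [[0.0, 0.0], [0.0, 1.0], [1.0, -0.0]]
```

View pics/top9c.png

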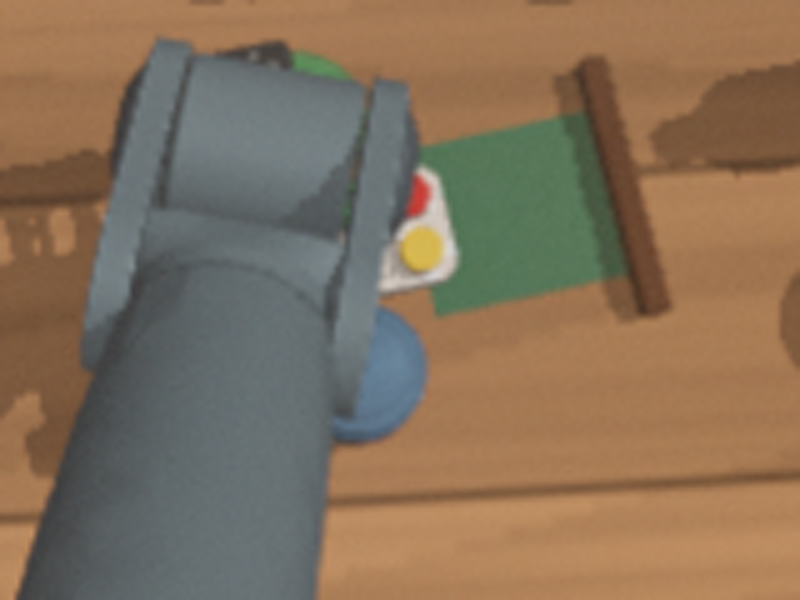

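```bash
python3 -m pendant '[[0,-6,0.2,0,0,0,0.21],[0,-7,0.2,0,0,0,0.21],[0,-7,0.2,0,0,0,0.21],[0,-7,0.1,0,0,0,0.21],[0,-7,0,0,0,0,0.21],[0,-7,0,0,0,0,0.21],[0,-7,0,0,0,0,0.21],[0,-7,0,0,0,0,0.21]]';python3 -c "
from h import *
plan((.0,-.055),.022,0)
c=snap('top','top10')
im=c['color'][:,:,::-1][180:300,300:460];cv2.imwrite('pics/top10c.png',cv2.resize(im,None,fx=5,fy=5,interpolation=cv2.INTER_CUBIC))"
```

```text
t: 11.12
tcp_pos: [0.5727, -0.0826, 0.0217]
eef_rot: [-39.3, 89.9, -30.3]
ft_force: [-0.2, 1.1, 1.2]
width: 0.21
t 11.12 tcpD [  0.3 -20.9] z 21.7 jaw -0.2 F [-0.2  1.1  1.2] w 0.21 j6 -28.4
shift mm(tool now) [ -0.2 -34.1  -0.2] turn [-0.15  0.05  0.04]
tool axes in D (cols x y z): [[0.0, -0.0], [0.0, 1.0], [1.0, -0.0]]
```

View pics/top10c.png

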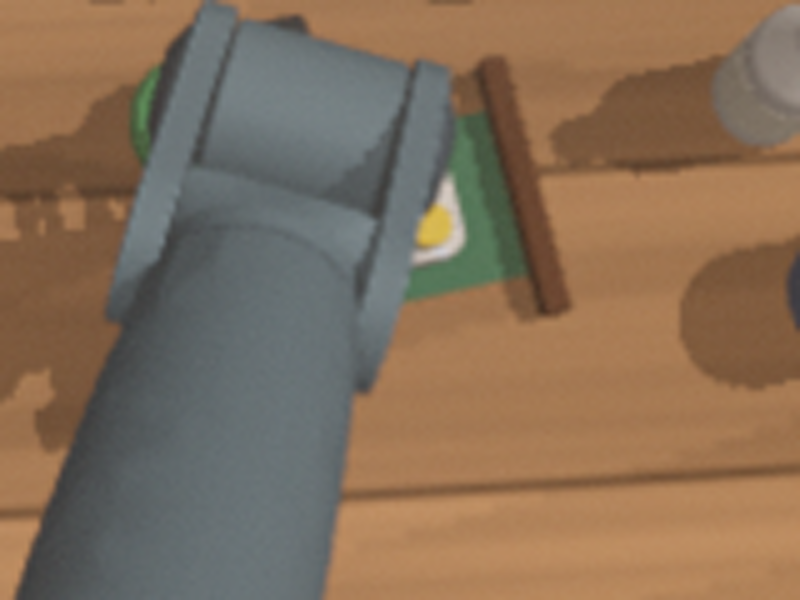

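```bash
python3 -m pendant '[[0,-6,0,0,0,0,0.21],[0,-6,0,0,0,0,0.21],[0,-5,0,0,0,0,0.21],[0,-4,0,0,0,0,0.21],[0,-3,0,0,0,0,0.21]]';python3 -m pendant '[[0,-2.5,0,0,0,0,0.21],[0,-2.5,0,0,0,0,0.21]]';python3 -c "
from h import *
plan((.0,-.055),.022,0)
"
```

```text
t: 11.58
tcp_pos: [0.5771, -0.1101, 0.0219]
eef_rot: [-47.9, 89.9, -39.0]
ft_force: [-0.6, 1.0, 1.1]
width: 0.208
t: 11.75
tcp_pos: [0.5779, -0.1156, 0.0219]
eef_rot: [-43.3, 89.9, -34.4]
ft_force: [0.5, 1.4, 0.3]
width: 0.211
t 11.75 tcpD [  0.2 -54.3] z 21.9 jaw -0.2 F [0.5 1.4 0.3] w 0.211 j6 -31.2
shift mm(tool now) [-0.1 -0.7 -0.2] turn [-0.22  0.07  0.06]
tool axes in D (cols x y z): [[0.0, -0.0], [0.0, 1.0], [1.0, -0.0]]
```

```bash
python3 -m pendant '[[0,-1.5,0,0,0,0,0.21],[0,-1,0,0,0,0,0.21]]';python3 -m pendant '[[0,-1,0,0,0,0,0.21]]';python3 -c "
from h import *
plan((.0,-.055),.022,0)
c=snap('top','top11')
im=c['color'][:,:,::-1][180:300,300:460];cv2.imwrite('pics/top11c.png',cv2.resize(im,None,fx=5,fy=5,interpolation=cv2.INTER_CUBIC))"
```

```text
t: 11.92
tcp_pos: [0.5779, -0.1156, 0.0219]
eef_rot: [86.3, 89.7, 95.2]
ft_force: [-0.2, 4.5, 1.7]
width: 0.209
t: 12.0
tcp_pos: [0.5779, -0.1156, 0.0219]
eef_rot: [89.9, 89.6, 98.8]
ft_force: [-1.5, 3.9, 2.7]
width: 0.21
t 12.0 tcpD [  0.2 -54.4] z 21.9 jaw -0.3 F [-1.5  3.9  2.7] w 0.21 j6 -31.6
shift mm(tool now) [-0.1 -0.6 -0.2] turn [-0.27  0.   -0.41]
tool axes in D (cols x y z): [[0.0, 0.01], [0.0, 1.0], [1.0, -0.0]]
```

View pics/top11c.png

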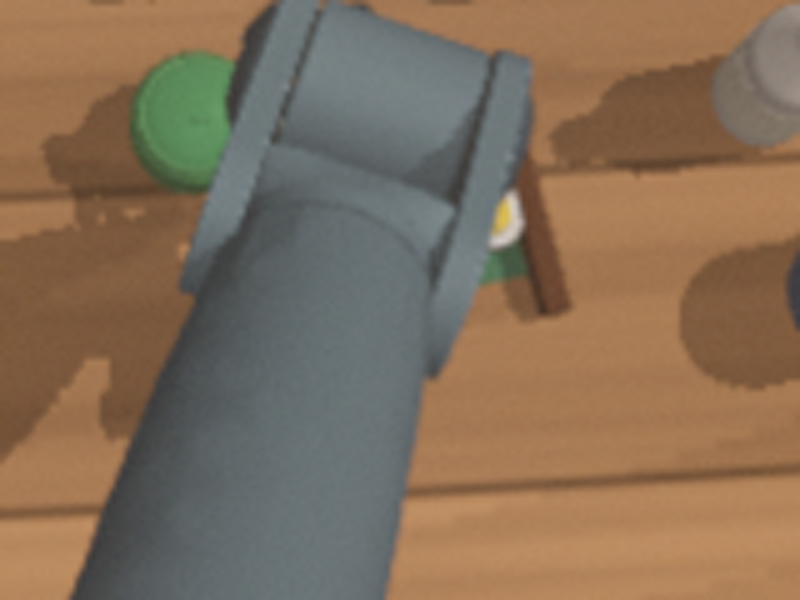

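```bash
python3 -m pendant '[[0,5,0,0,0,0,0.21],[0,12,0,0,0,0,0.21],[0,0,0,0,0,0.4,0.21],[-20,0,0,0,0,0,0.21],[-35,0,0,0,0,0,0.21],[-35,0,0,0,0,0,0.21],[-35,0,0,0,0,0,0.21],[-30,0,0,0,0,0,0.21]]';python3 -m pendant '[[0,40,0,0,0,0,0.21],[0,40,0,0,0,0,0.21],[0,40,0,0,0,0,0.21],[0,40,0,0,0,0,0.21],[0,40,0,0,0,0,0.21],[0,20,0,0,0,0,0.21],[0,0,0,0,0,0,0.21]]';python3 -c "
from h import *
plan((.0,-.055),.022,0)
c=snap('top','top12');snap('side','side12')
im=c['color'][:,:,::-1][180:300,300:460];cv2.imwrite('pics/top12c.png',cv2.resize(im,None,fx=5,fy=5,interpolation=cv2.INTER_CUBIC))"
```

```text
t: 12.72
tcp_pos: [0.5693, -0.0969, 0.1729]
eef_rot: [128.9, 88.4, 137.9]
ft_force: [1.3, -0.6, -0.7]
width: 0.211
t: 13.3
tcp_pos: [0.54, 0.1252, 0.1894]
eef_rot: [59.2, 89.3, 68.0]
ft_force: [0.7, 0.7, -0.8]
width: 0.21
t 13.3 tcpD [  1.  189.4] z 189.4 jaw -0.3 F [ 0.7  0.7 -0.8] w 0.21 j6 -8.0
shift mm(tool now) [ 164.9 -246.1   -0.8] turn [-0.28  0.35 -0.58]
tool axes in D (cols x y z): [[0.01, 0.01], [0.0, 1.0], [1.0, -0.0]]
```

View pics/top12c.png

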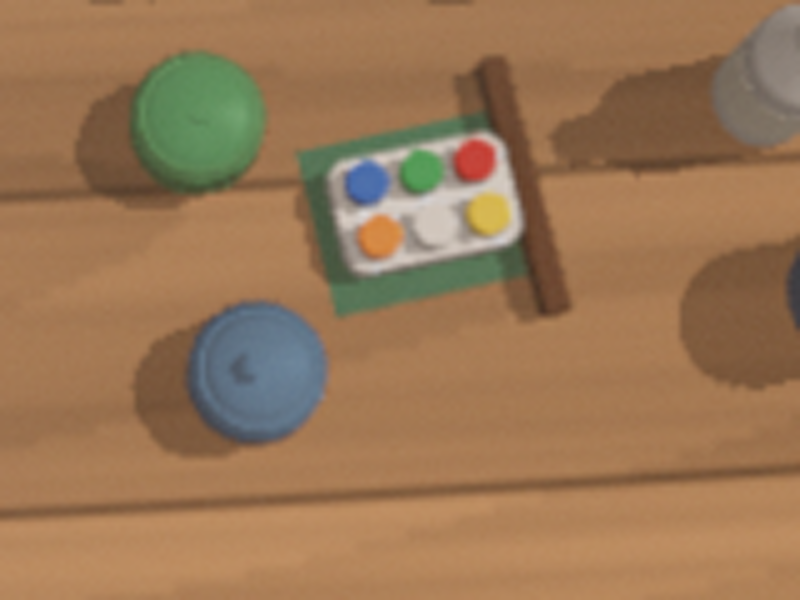

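View pics/side12.png

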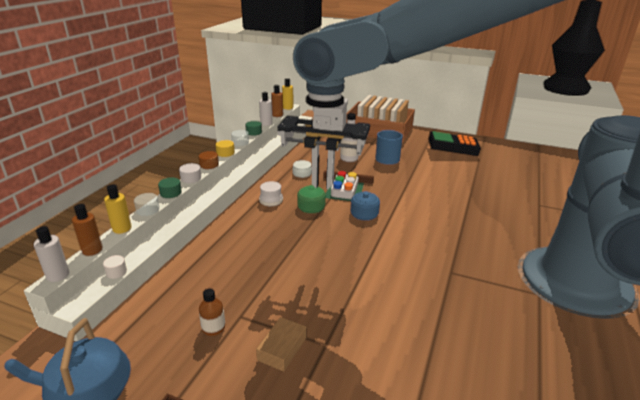

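```bash
python3 -c "
from h import *
tp(load('top12'),[(367,183),(421,171),(475,160),(380,236),(435,224),(489,213)],range(6),5,300,180)
for n in 'top12','top0':
    c=load(n)
o=cv2.absdiff(load('top0')['color'],load('top12')['color']).max(2)
for b,(u,v) in dict(cream=(332,164),balm=(396,169),soap=(172,264),lotion=(459,195),amber=(170,214),mug=(478,236)).items(): print(b,o[v-12:v+12,u-15:u+15].mean())
"
```

```text
tray D mm [   0.8 -113.5] rel deg 0.1 res [-0.01 -0.09  0.04 -0.01  0.04 -0.11  0.03  0.08 -0.07  0.14 -0.02 -0.  ]
cream 5.111111111111111
balm 5.236111111111111
soap 32.12083333333333
lotion 4.804166666666666
amber 3.9652777777777777
mug 4.036111111111111
```

```bash
python3 -c "
from h import *
print(ctrl.finish_job())"
```

```text
the job is handed in; nothing more can be done
None
```

The tray is home on the green mat, with its far end against the stop rail, and the job is handed in. The robot gave no verdict. It took about 13 s of the 72 s allowed.

I squared the tray and lined it up with the gap by pushing its long side with both fingers. Then I pushed its near end straight between the jars, with the fingers about 20 mm apart, until it stalled gently on the rail. The wrist force readings I took while pushing stayed at about 5 N or less.

- **Tray position:** in the last top picture it sits at display x = +0.8 mm, y = -113.5 mm, turned 0.1° from square. All three are inside the limits.
- **Robot clear:** the gripper was backed off and raised to about 190 mm, touching nothing.
- **Other goods:** a before-and-after picture comparison showed no change at five of the six. The soap's patch did differ. In the side picture the arm's shadow lies over it and it stands where it did, so I take it as unmoved, though I did not measure its position again.
- **Correction during the push:** on the first approach to the tray's end, the fingers drifted 6.5 mm sideways. I backed off and re-centred before going on.

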